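# Reload ball bearings onto the gauging rack in reverse order

## Robot

A 6-joint arm with a two-finger parallel gripper is mounted at the origin on the work surface. World frame = base frame: x ahead of the robot, y to its left, z up, the work surface at z = 0. Lengths are in m, angles in rad, forces in N, time in s.
With the tool pointing down it reaches from about 0.35 to 0.85 m from the base axis. Payload 8.1 kg.
Tool frame: the origin (TCP) lies midway between the tips of the shut fingers; the grasp point (between the pads) lies 19 mm behind it; z points along the fingers, y is the line along which they close (so a half turn about z gives the same grasp; the last joint's range is limited). The gripper opens to 85 mm and grips with 20 to 120 N. Pads are 22 mm wide; open, the fingers measure 114 mm over their backs; the gripper's body (76 mm by 85 mm) begins 54 mm behind the grasp point. The pads swing forward as they close: fully open they stand 13 mm farther back than shut.
Start: joints at [-0.085, 0.13, 1.488, -0, 1.523, -0.085], TCP at [0.6, 0, 0.231] pointing down, gripper open.
Joint ranges: [-2.96, 2.96], [-0.89, 2.26], [0.02, 2.5], [-1.34, 4.48], [0, 2.73], [-2.66, 2.66]. Speed limits (rad/s): [2.39, 2.39, 2.79, 3.14, 3.14, 3.14].

## Interface

Orientations are given as a 3x3 rotation matrix whose columns are the frame's x, y, z axes.
In Python, from plant import env gives the robot as it stands. The module is installed in compiled form; this text tells all that it offers.
- The arm moves only by the tool apply_moves, never from a script. Its argument "rows" is a list of rows, each an object with "translation": the shift along the tool's x, y, z in units of 4 cm (1.0 is 4 cm), a list of three; "spin": the turn about the tool's z in units of 5 degrees (1.0 is 5 degrees); "jaw": the opening, from 0 (shut) to 1 (fully open). In form: [{"translation": [x, y, z], "spin": spin, "jaw": jaw}, ...]. A call has 1 to 12 rows; each row shifts and turns the commanded pose from where the row before left it, along the tool's axes as they then stand; what a row does not reach is not made up. A row lasts 1/12 s, in which the tool goes at most 41.7 mm and 7.16 degrees, less where a joint would pass 70% of its speed; a pose out of reach is approached as far as the arm can. A call with a number of a shift or a turn outside -1 to 1 is refused whole. A call with a gripper value outside its range is refused whole. The fingers move at their own pace and stop on an object; "grip_force" is the grip in N (left out, the last holds). Time passes only in rows, so rows that do not move let the fingers close. It gives the time, the measured TCP pose, the force, the opening and the grip force at its end, in the units of the state.
- env.sense(): the state, without advancing time (a new reading comes with each control period).
- env.grab_frame(name): name is "scene" or "side" or "wrist"; returns the picture (420x560x3 uint8, red, green, blue); there is no depth.
- env.camera_info(name): a dict with "camera_matrix" (3x3 intrinsics, pixels), "k1" (the pictures are not rectified: a ray, as slopes to the right and down, at radius r is drawn at 1 + k1 r^2 times it, then the intrinsics apply), "world_from_camera" (4x4, takes a point from camera to world coordinates). Camera axes: x right, y down, z forward; pixel columns grow to the right and rows downward; lengths in m; the calibration is good to about 2 mm. A picture is of the moment at which its call begins: read the wrist's pose just before it. camera_info takes no time and is no camera call; for the wrist camera it gives the pose at the moment of the call.
- env.close_job(): hands the job in; it is judged then, once.
The state is a dict: "time_s": time; "joint_positions": joint angles; "qd": joint speeds; "joint_efforts": joint torques, N m; "position": TCP position; "eef_rot": TCP orientation; "force": force on the tool from outside, world axes, zero at the start; "ft_torque": the same for the moment, N m; "opening": opening from 0.0 (shut) to 1.0 (fully open); "grip_force": force on a finger pad.
Only numpy, scipy, OpenCV 4.12 (cv2) and the standard library are available. Lean on these libraries where they do the work, as an engineer would, in place of code of your own. Each camera call takes 0.05 s, during which the arm holds its last target. There are 200 camera calls.

## Task

Move the four ball bearings from the grey rack to the green gauging rack in reverse order: the bearing nearest the robot on the grey rack goes onto the green rack's seat farthest from the robot, the next one onto the next seat, and so on, until the one that was farthest is on the nearest seat. Lower each bearing over its seat's post until it lies flat on the white disc, without dropping it, and leave all four released and at rest.

Things in the scene. Friction and masses are not known exactly. Their poses are not given: they have to be found in the camera images.
- bearing_red: steel ball bearing with a red seal ring: outside diameter 52, bore 25, height 21 mm, 0.18 kg, loose, lying flat over the post of a seat on the grey rack at the start. Origin: centre of its underside; z is the bore axis. Grip it by its outside with the fingers across the row; along the row the neighbours are only 18 mm away.
- bearing_blue: steel ball bearing with a blue seal ring: outside diameter 52, bore 25, height 21 mm, 0.18 kg, loose, lying flat over the post of a seat on the grey rack at the start. Origin: centre of its underside; z is the bore axis. Grip it by its outside with the fingers across the row; along the row the neighbours are only 18 mm away.
- bearing_black: steel ball bearing with a black seal ring: outside diameter 52, bore 25, height 21 mm, 0.18 kg, loose, lying flat over the post of a seat on the grey rack at the start. Origin: centre of its underside; z is the bore axis. Grip it by its outside with the fingers across the row; along the row the neighbours are only 18 mm away.
- bearing_yellow: steel ball bearing with a yellow seal ring: outside diameter 52, bore 25, height 21 mm, 0.18 kg, loose, lying flat over the post of a seat on the grey rack at the start. Origin: centre of its underside; z is the bore axis. Grip it by its outside with the fingers across the row; along the row the neighbours are only 18 mm away.
- seat_red: white seat disc on the grey rack in which the red-sealed bearing starts (fixed: it shows where that bearing came from): diameter 60, 8 mm thick, with a central fixed post, diameter 9, rising 24 mm above the disc. Origin: centre of the disc's underside, 12 mm above the table; the bearing rests 8 mm above that.
- seat_blue: white seat disc on the grey rack in which the blue-sealed bearing starts (fixed: it shows where that bearing came from): diameter 60, 8 mm thick, with a central fixed post, diameter 9, rising 24 mm above the disc. Origin: centre of the disc's underside, 12 mm above the table; the bearing rests 8 mm above that.
- seat_black: white seat disc on the grey rack in which the black-sealed bearing starts (fixed: it shows where that bearing came from): diameter 60, 8 mm thick, with a central fixed post, diameter 9, rising 24 mm above the disc. Origin: centre of the disc's underside, 12 mm above the table; the bearing rests 8 mm above that.
- seat_yellow: white seat disc on the grey rack in which the yellow-sealed bearing starts (fixed: it shows where that bearing came from): diameter 60, 8 mm thick, with a central fixed post, diameter 9, rising 24 mm above the disc. Origin: centre of the disc's underside, 12 mm above the table; the bearing rests 8 mm above that.
- grey_rack: low grey plate, 310 long (its x) x 90 x 12 mm, 20 mm end lips, fixed, left or right of the middle. Its -x end is nearer the robot, +x the far end (yaw up to 15 degrees). Origin: centre of its underside, on the table. The four seats stand on it at its x = -105, -35, +35, +105 mm, y = 0.
- green_rack: low green plate, 310 long (its x) x 90 x 12 mm, 20 mm end lips, fixed, left or right of the middle. Its -x end is nearer the robot, +x the far end (yaw up to 15 degrees). Origin: centre of its underside, on the table. Four white seats, empty at the start, at its x = -105, -35, +35, +105 mm, y = 0: discs (diameter 60) with tops 20 mm above the table; posts (diameter 9) up to 44 mm.
Mind the look-alikes: they are no part of the job. What is shaped like the bearing_yellow but orange or purple is not meant.

How it is judged:
By the outcome, as a careful person would: the job done as asked, in the order asked, and still so for the second after the job is handed in, with the robot touching nothing.
It also fails if it takes over 115 s, if anything falls off the work surface, if the arm or the gripper's body presses on something with over 40 N, if the wrist force passes 120 N, or if a joint passes its speed limit or range.

## Working session

There is one attempt and no reset: what is moved stays moved. The work goes in short steps, Python scripts to look and compute and a tool call to move; the robot and the scene stay as the last step left them, time stands still between calls to the robot, and variables do not carry over. Pictures are saved under pics/ and viewed, at most 15 in all, crops included, and the job is handed in when it is done.

Besides the shell and the picture viewer there is one more tool, called after "Emit:" in YAML: its name, and indented under it one key for each argument. apply_moves: Moves the arm, as the interface text tells. Shifts and turns lie within -1 to 1; 1 stands for 4 cm of shift or 5 degrees of turn. Its arguments: {"type":"object","properties":{"rows":{"type":"array","items":{"type":"object","properties":{"translation":{"type":"array","items":{"type":"number"}},"spin":{"type":"number"},"jaw":{"type":"number"}}}},"grip_force":{"type":"number"}},"required":["rows"]}

```bash
mkdir -p pics
python3 - <<'E'
from plant import env
import cv2
s=env.sense();print(s['time_s'],s['position'],s['eef_rot'],s['opening'])
for n in('scene','side','wrist'):
    i=env.camera_info(n);print(n,i)
    cv2.imwrite(f'pics/{n}0.png',env.grab_frame(n)[:,:,::-1])
E
```

```text
0.0 [5.99433326e-01 4.33297743e-05 2.30234694e-01] [[ 1.06935493e-05  9.99998225e-01 -1.88419231e-03]
 [ 9.99999987e-01 -1.03938856e-05  1.59050636e-04]
 [ 1.59030770e-04 -1.88419399e-03 -9.99998212e-01]] 0.9988247975062701
scene {'camera_matrix': array([[494.42197365,   0.        , 272.15720471],
       [  0.        , 494.42197365, 215.28556139],
       [  0.        ,   0.        ,   1.        ]]), 'k1': -0.14933272611888637, 'world_from_camera': array([[ 0.74014658,  0.54598277, -0.39253772,  0.9707879 ],
       [ 0.672442  , -0.60285041,  0.42941022, -0.4840036 ],
       [-0.00219094, -0.58178535, -0.81333941,  0.88842356],
       [ 0.        ,  0.        ,  0.        ,  1.        ]])}
side {'camera_matrix': array([[394.65467683,   0.        , 277.5406891 ],
       [  0.        , 394.65467683, 208.36837913],
       [  0.        ,   0.        ,   1.        ]]), 'k1': 0.011847246387880662, 'world_from_camera': array([[ 9.67273963e-01, -1.63242179e-01,  1.94250023e-01,
         4.27590143e-01],
       [-2.53734025e-01, -6.21236774e-01,  7.41406714e-01,
        -5.71540279e-01],
       [-3.53590196e-04, -7.66431250e-01, -6.42326251e-01,
         4.75494905e-01],
       [ 0.00000000e+00,  0.00000000e+00,  0.00000000e+00,
         1.00000000e+00]])}
wrist {'camera_matrix': array([[355.63767248,   0.        , 275.91554935],
       [  0.        , 355.63767248, 211.91817589],
       [  0.        ,   0.        ,   1.        ]]), 'k1': -0.011938011301394267, 'world_from_camera': array([[ 9.99999042e-01,  8.57216839e-04, -1.08662700e-03,
         5.98233544e-01],
       [ 4.69663841e-04, -9.48697225e-01, -3.16185633e-01,
         8.11105135e-02],
       [-1.30191967e-03,  3.16184820e-01, -9.48696719e-01,
         3.73167248e-01],
       [ 0.00000000e+00,  0.00000000e+00,  0.00000000e+00,
         1.00000000e+00]])}
```

View pics/scene0.png

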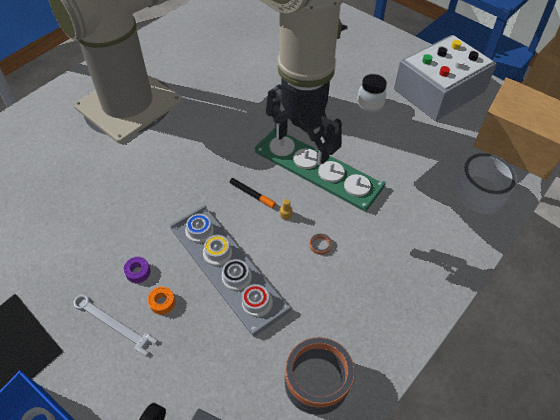

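View pics/wrist0.png

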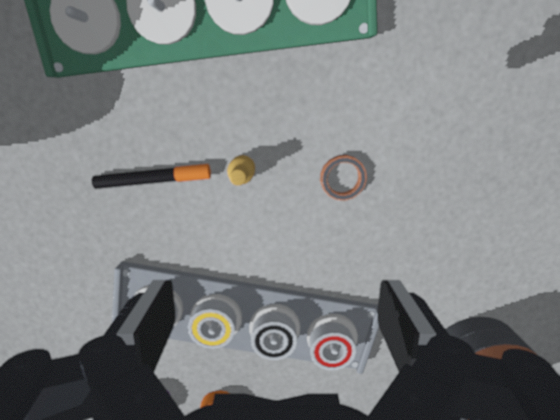

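The scene shows grey rack blue (198,225), yellow (216,248), black (236,272), red (256,297) from near to far; green rack seats are at about (282,147), (307,158), (331,171), (358,185). So blue goes to the farthest seat, then yellow, black, and red to the nearest.

```bash
cat > h.py <<'E'
import numpy as np, cv2
def ray(i,uv,z):
    uv=np.asarray(uv,float).reshape(-1,1,2)
    p=cv2.undistortPoints(uv,i['camera_matrix'],np.array([i['k1'],0,0,0.])).reshape(-1,2)
    T=i['world_from_camera'];d=np.c_[p,np.ones(len(p))]@T[:3,:3].T
    return T[:3,3]+d*((z-T[2,3])/d[:,2])[:,None]
def blobs(m,amin=60):
    n,l,s,c=cv2.connectedComponentsWithStats(m.astype(np.uint8));out=[]
    for k in range(1,n):
        if s[k,4]<amin: continue
        cs,_=cv2.findContours((l==k).astype(np.uint8),cv2.RETR_EXTERNAL,cv2.CHAIN_APPROX_NONE)
        e=cv2.fitEllipse(max(cs,key=len)); out.append((s[k,4],e[0],e[1]))
    return out
E
python3 - <<'E'
from h import *; from plant import env
for n in('scene','wrist'):
    im=cv2.imread(f'pics/{n}0.png');i=env.camera_info(n);h=cv2.cvtColor(im,cv2.COLOR_BGR2HSV);H,S,V=h[...,0].astype(int),h[...,1],h[...,2]
    for c,m in dict(blue=(H>105)&(H<130)&(S>130),yellow=(H>20)&(H<32)&(S>130),red=((H<5)|(H>174))&(S>150)).items():
        for a,c0,ax in blobs(m&(V>60)): 
            print(n,c,a,np.round(c0),np.round(ax),ray(i,c0,.041)[0,:2].round(4))
    for a,c0,ax in blobs((S<25)&(V>175),100): print(n,'white',a,np.round(c0),np.round(ax),ray(i,c0,.020)[0,:2].round(4))
E
```

```text
scene blue 2431 [22. 24.] [52. 68.] [-0.5471 -0.0161]
scene blue 180 [380.   8.] [10. 22.] [0.273  0.7887]
scene blue 4249 [491.  36.] [ 78. 121.] [0.6024 0.9158]
scene blue 123 [198. 223.] [16. 20.] [ 0.4607 -0.1564]
scene blue 1921 [ 29. 403.] [48. 75.] [ 0.5173 -0.621 ]
scene blue 65 [ 40. 417.] [ 5. 15.] [ 0.5526 -0.6205]
scene yellow 71 [456.  44.] [8. 9.] [0.5455 0.7904]
scene yellow 131 [216. 245.] [17. 20.] [ 0.5275 -0.168 ]
scene red 78 [444.  71.] [ 9. 10.] [0.584  0.6495]
scene red 132 [255. 296.] [19. 21.] [ 0.6639 -0.1984]
scene white 1521 [448.  61.] [43. 72.] [0.5603 0.7281]
scene white 173 [304. 160.] [11. 20.] [0.4993 0.1419]
scene white 310 [330. 171.] [18. 23.] [0.5658 0.1592]
scene white 335 [356. 184.] [18. 24.] [0.635  0.1673]
scene white 594 [115. 324.] [23. 83.] [ 0.5006 -0.4156]
wrist yellow 287 [211. 329.] [30. 37.] [ 0.5259 -0.1662]
wrist red 232 [333. 351.] [28. 35.] [ 0.6625 -0.1963]
wrist white 1818 [165.  20.] [44. 59.] [0.4987 0.1438]
wrist white 1699 [239.  14.] [34. 70.] [0.5648 0.1484]
wrist white 1100 [316.  10.] [24. 65.] [0.6337 0.1517]
wrist white 392 [272. 337.] [42. 52.] [ 0.5931 -0.1927]
wrist white 294 [211. 329.] [37. 46.] [ 0.5209 -0.1823]
wrist white 338 [331. 351.] [36. 48.] [ 0.6646 -0.2138]
wrist white 122 [333. 352.] [20. 24.] [ 0.6664 -0.2145]
```

Emit:
apply_moves:
  rows:
    - {"translation": [-0.65, -0.58, 0], "spin": 0, "jaw": 1}
    - {"translation": [-0.65, -0.58, 0], "spin": 0, "jaw": 1}
    - {"translation": [-0.65, -0.58, 0], "spin": 0, "jaw": 1}
    - {"translation": [-0.65, -0.58, 0], "spin": 0, "jaw": 1}
    - {"translation": [-0.65, -0.58, 0], "spin": 0, "jaw": 1}
    - {"translation": [-0.65, -0.58, 0], "spin": 0, "jaw": 1}
    - {"translation": [0, 0, 0], "spin": -1, "jaw": 1}
    - {"translation": [0, 0, 0], "spin": -1, "jaw": 1}
    - {"translation": [0, 0, 0], "spin": -1, "jaw": 1}
    - {"translation": [0, 0, 0], "spin": -1, "jaw": 1}
    - {"translation": [0, 0, 0], "spin": -1, "jaw": 1}
    - {"translation": [0, 0, 0], "spin": -1, "jaw": 1}
  grip_force: 40

```text
time_s: 1.15
position: [0.4606, -0.156, 0.231]
eef_rot: [[-0.504, 0.864, -0.0], [0.864, 0.504, 0.0], [0.0, -0.0, -1.0]]
force: [-0.2, -0.3, 0.5]
opening: 1.0
grip_force: 0.0
```

Emit:
apply_moves:
  rows:
    - {"translation": [0, 0, 0], "spin": -1, "jaw": 1}
    - {"translation": [0, 0, 0], "spin": -1, "jaw": 1}
    - {"translation": [0, 0, 0], "spin": -1, "jaw": 1}
    - {"translation": [0, 0, 0], "spin": -1, "jaw": 1}
    - {"translation": [0, 0, 0], "spin": -1, "jaw": 1}
    - {"translation": [0, 0, 0], "spin": -1, "jaw": 1}
    - {"translation": [0, 0, 0], "spin": -1, "jaw": 1}
    - {"translation": [0, 0, 0], "spin": -1, "jaw": 1}
    - {"translation": [0, 0, 0], "spin": -1, "jaw": 1}
    - {"translation": [0, 0, 0], "spin": -0.7, "jaw": 1}
    - {"translation": [0, 0, 0], "spin": 0, "jaw": 1}

```text
time_s: 2.07
position: [0.4606, -0.1559, 0.231]
eef_rot: [[-0.98, 0.197, -0.0], [0.197, 0.98, 0.0], [0.001, 0.0, -1.0]]
force: [-0.1, -0.3, -0.1]
opening: 0.998
grip_force: 0.0
```

Run:
```python
from plant import env
import cv2,pickle
s=env.sense();print(s['time_s'],s['position'],s['eef_rot'].round(4).tolist() if hasattr(s['eef_rot'],'round') else s['eef_rot'])
for n in('scene','wrist'):
    pickle.dump(env.camera_info(n),open(f'{n}1.pkl','wb'))
    cv2.imwrite(f'pics/{n}1.png',env.grab_frame(n)[:,:,::-1])
```

```text
2.0667 [ 0.46061343 -0.15590315  0.23099206] [[-0.9805, 0.1965, -0.0005], [0.1965, 0.9805, 0.0002], [0.0005, 0.0001, -1.0]]
```

View pics/wrist1.png

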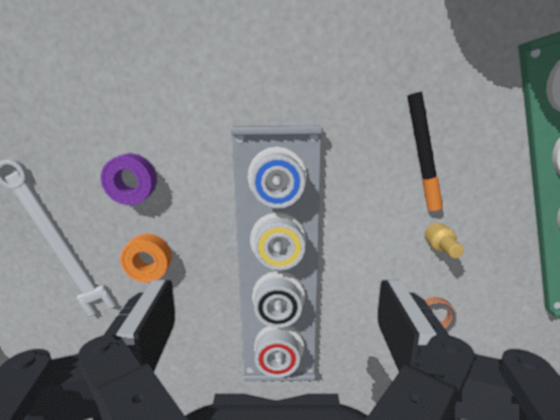

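View pics/scene1.png

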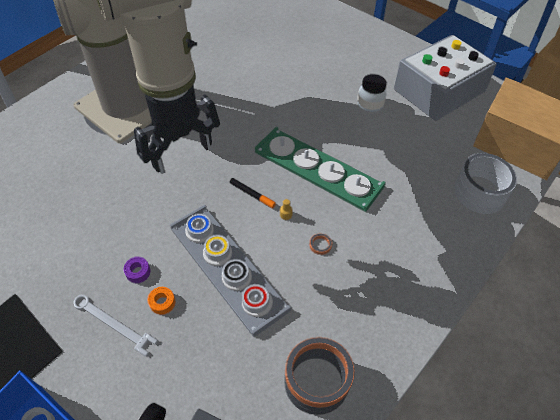

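Wrist view: blue (277,182), yellow (279,246), black (278,306), red (277,358) along the rack. The scene picture shows the green rack unobstructed, seats (282,147) to (358,185). I measure both.

Run:
```python
from h import *; import pickle
for n in('scene','wrist'):
    im=cv2.imread(f'pics/{n}1.png');i=pickle.load(open(f'{n}1.pkl','rb'));h=cv2.cvtColor(im,cv2.COLOR_BGR2HSV);H,S,V=h[...,0].astype(int),h[...,1],h[...,2]
    for c,m in dict(blue=(H>105)&(H<130)&(S>130),yellow=(H>20)&(H<32)&(S>130),red=((H<5)|(H>174))&(S>150)).items():
        for a,c0,ax in blobs(m&(V>60)):
            p=ray(i,c0,.041)[0,:2]
            if abs(p[1]+.17)<.06 and p[0]<.75: print(n,c,a,np.round(c0,1),np.round(ax),p.round(4))
    if n=='scene':
        g=((H>60)&(H<95)&(S>60)).astype(np.uint8);cs,_=cv2.findContours(g,0,1)
        c=cv2.convexHull(max(cs,key=cv2.contourArea));m=np.zeros_like(g);cv2.fillPoly(m,[c],1)
        for a,c0,ax in blobs((m>0)&(S<50)&(H>=0),100): print('seat',a,np.round(c0,1),np.round(ax),ray(i,c0,.020)[0,:2].round(4))
        r=ray(i,cv2.approxPolyDP(c,6,True),.016)[:,:2];print(r.round(3),r.mean(0))
```

```text
scene blue 124 [197.8 223.4] [16. 20.] [ 0.4606 -0.1563]
scene yellow 131 [216.  245.1] [17. 20.] [ 0.5275 -0.168 ]
scene red 132 [254.6 296.2] [19. 21.] [ 0.6639 -0.1984]
seat 250 [328.9 156.6] [  6. 141.] [0.5362 0.1914]
seat 406 [281.6 145.6] [19. 25.] [0.4298 0.1425]
seat 428 [305.8 158.2] [20. 25.] [0.4993 0.1504]
seat 452 [330.9 171.3] [21. 26.] [0.5682 0.1583]
seat 477 [357. 185.] [21. 26.] [0.6375 0.1662]
[[0.383 0.099]
 [0.376 0.186]
 [0.68  0.214]
 [0.693 0.122]] [0.5330283  0.15506326]
wrist blue 549 [277.1 181.3] [42. 43.] [ 0.4581 -0.1547]
wrist yellow 387 [279.2 246.3] [36. 40.] [ 0.525  -0.1662]
wrist red 217 [276.8 358.5] [28. 35.] [ 0.6618 -0.1964]
```

Emit:
apply_moves:
  rows:
    - {"translation": [0.03, 0, 0.8], "spin": 0, "jaw": 1}
    - {"translation": [0, 0, 0.8], "spin": 0, "jaw": 1}
    - {"translation": [0, 0, 0.8], "spin": 0, "jaw": 1}
    - {"translation": [0, 0, 0.8], "spin": 0, "jaw": 1}
    - {"translation": [0, 0, 0.8], "spin": 0, "jaw": 1}
    - {"translation": [0, 0, 0.5], "spin": 0, "jaw": 1}
    - {"translation": [0, 0, 0.35], "spin": 0, "jaw": 1}
    - {"translation": [0, 0, 0.3], "spin": 0, "jaw": 1}
    - {"translation": [0, 0, 0.3], "spin": 0, "jaw": 1}
    - {"translation": [0, 0, 0], "spin": 0, "jaw": 1}

```text
time_s: 3.0
position: [0.4581, -0.155, 0.011]
eef_rot: [[-0.98, 0.201, -0.003], [0.201, 0.98, 0.002], [0.003, 0.001, -1.0]]
force: [0.5, 0.2, -1.3]
opening: 0.997
grip_force: 0.0
```

Emit:
apply_moves:
  rows:
    - {"translation": [0, 0, 0], "spin": 0, "jaw": 0.4}
    - {"translation": [0, 0, 0], "spin": 0, "jaw": 0.4}
    - {"translation": [0, 0, 0], "spin": 0, "jaw": 0.4}
    - {"translation": [0, 0, 0], "spin": 0, "jaw": 0.4}
    - {"translation": [0, 0, 0], "spin": 0, "jaw": 0.4}
    - {"translation": [0, 0, 0], "spin": 0, "jaw": 0.4}
    - {"translation": [0, 0, 0], "spin": 0, "jaw": 0.4}
    - {"translation": [0, 0, 0], "spin": 0, "jaw": 0.4}

```text
time_s: 3.67
position: [0.4627, -0.157, 0.0169]
eef_rot: [[-0.98, 0.2, 0.006], [0.2, 0.98, -0.002], [-0.006, -0.001, -1.0]]
force: [-1.0, 1.1, 13.7]
opening: 0.596
grip_force: 49.5
```

Run:
```python
from plant import env
import cv2
cv2.imwrite('pics/side2.png',env.grab_frame('side')[:,:,::-1])
```

```text
(no output)
```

View pics/side2.png

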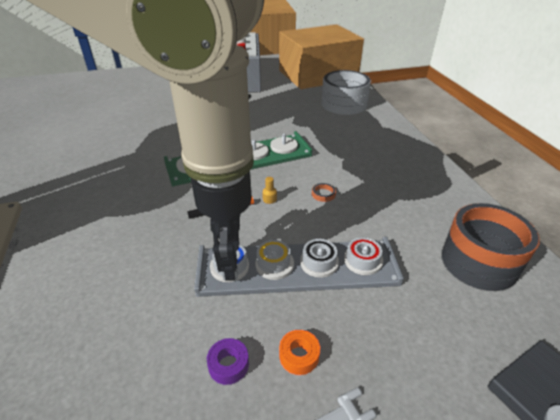

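Side view: the fingers hold the blue bearing on the near seat (228,262); the tips just touched its disc (14 N), harmless. Lift.

Emit:
apply_moves:
  rows:
    - {"translation": [0, 0, -0.2], "spin": 0, "jaw": 0.4}
    - {"translation": [0, 0, -0.4], "spin": 0, "jaw": 0.4}
    - {"translation": [0, 0, -0.6], "spin": 0, "jaw": 0.4}
    - {"translation": [0, 0, -0.6], "spin": 0, "jaw": 0.4}
    - {"translation": [0, 0, -0.6], "spin": 0, "jaw": 0.4}
    - {"translation": [0, 0, -0.2], "spin": 0, "jaw": 0.4}
    - {"translation": [0, 0, 0], "spin": -0.9, "jaw": 0.4}
    - {"translation": [0, 0, 0], "spin": -0.9, "jaw": 0.4}
    - {"translation": [0, 0, 0], "spin": -0.9, "jaw": 0.4}
    - {"translation": [0, 0, 0], "spin": -0.9, "jaw": 0.4}
    - {"translation": [0, 0, 0], "spin": 0, "jaw": 0.4}

```text
time_s: 4.63
position: [0.4593, -0.1556, 0.117]
eef_rot: [[-0.993, -0.117, -0.0], [-0.117, 0.993, 0.0], [0.0, 0.0, -1.0]]
force: [-0.3, -0.5, -1.4]
opening: 0.596
grip_force: 42.1
```

Emit:
apply_moves:
  rows:
    - {"translation": [-0.3, 0.42, 0], "spin": 0, "jaw": 0.4}
    - {"translation": [-0.5, 0.7, 0], "spin": 0, "jaw": 0.4}
    - {"translation": [-0.5, 0.7, 0], "spin": 0, "jaw": 0.4}
    - {"translation": [-0.5, 0.7, 0], "spin": 0, "jaw": 0.4}
    - {"translation": [-0.5, 0.7, 0], "spin": 0, "jaw": 0.4}
    - {"translation": [-0.5, 0.7, 0], "spin": 0, "jaw": 0.4}
    - {"translation": [-0.5, 0.7, 0], "spin": 0, "jaw": 0.4}
    - {"translation": [-0.5, 0.7, 0], "spin": 0, "jaw": 0.4}
    - {"translation": [-0.5, 0.7, 0], "spin": 0, "jaw": 0.4}
    - {"translation": [-0.5, 0.7, 0], "spin": 0, "jaw": 0.4}
    - {"translation": [-0.5, 0.7, 0], "spin": 0, "jaw": 0.4}
    - {"translation": [0, 0, 0], "spin": 0, "jaw": 0.4}

```text
time_s: 5.63
position: [0.6379, 0.1687, 0.1162]
eef_rot: [[-0.994, -0.114, 0.0], [-0.114, 0.994, 0.002], [-0.0, 0.002, -1.0]]
force: [-0.4, 0.2, -2.1]
opening: 0.595
grip_force: 42.3
```

Run:
```python
from plant import env
import cv2,pickle
s=env.sense();print(s['time_s'],s['position'])
for n in('scene','wrist'):
    pickle.dump(env.camera_info(n),open(f'{n}2.pkl','wb'))
    cv2.imwrite(f'pics/{n}2.png',env.grab_frame(n)[:,:,::-1])
```

```text
5.6333 [0.63787402 0.16873458 0.11624986]
```

View pics/wrist2.png

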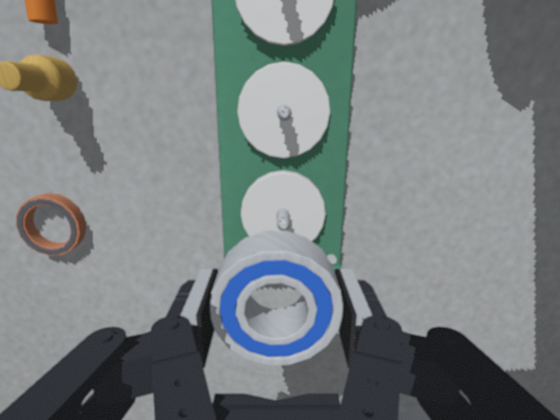

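Wrist view: bearing held at (277,308), seat discs at (284,110) and (283,210), the last near the rack's far end (screw at 333,258). Check with rays.

Run:
```python
from h import *; import pickle
i=pickle.load(open('wrist2.pkl','rb'));im=cv2.imread('pics/wrist2.png');h=cv2.cvtColor(im,cv2.COLOR_BGR2HSV)
for a,c,ax in blobs((h[...,1]<25)&(h[...,2]>185),1000): print(a,np.round(c),np.round(ax),ray(i,c,.02)[0,:2].round(4))
print('edges seat4',ray(i,[(241,207),(326,207),(283,170)],.02)[:,:2].round(4))
print('seat3 box',ray(i,[(237,110),(330,110),(284,62)],.02)[:,:2].round(4))
b=(h[...,0]>105)&(h[...,0]<130)&(h[...,1]>130)
for a,c,ax in blobs(b,500): print('bearing',np.round(c),ray(i,c,.1162+.003+.021)[0,:2].round(4))
```

```text
1522 [265.  18.] [36. 58.] [0.5124 0.1454]
5864 [283. 107.] [87. 90.] [0.5624 0.1621]
3955 [282. 204.] [63. 87.] [0.6278 0.1697]
edges seat4 [[0.633  0.141 ]
 [0.6262 0.2006]
 [0.6034 0.1673]]
seat3 box [[0.5677 0.1329]
 [0.5608 0.1927]
 [0.5356 0.1597]]
bearing [276. 308.] [0.6331 0.1658]
```

Emit:
apply_moves:
  rows:
    - {"translation": [0.08, 0, 0], "spin": 0, "jaw": 0.4}
    - {"translation": [0, 0, 0.5], "spin": 0, "jaw": 0.4}
    - {"translation": [0, 0, 0.5], "spin": 0, "jaw": 0.4}
    - {"translation": [0, 0, 0.35], "spin": 0, "jaw": 0.4}
    - {"translation": [0, 0, 0.3], "spin": 0, "jaw": 0.4}
    - {"translation": [0, 0, 0.2], "spin": 0, "jaw": 0.4}
    - {"translation": [0, 0, 0.15], "spin": 0, "jaw": 0.4}
    - {"translation": [0, 0, 0.15], "spin": 0, "jaw": 0.4}
    - {"translation": [0, 0, 0], "spin": 0, "jaw": 0.4}

```text
time_s: 6.48
position: [0.6342, 0.1634, 0.0311]
eef_rot: [[-0.994, -0.113, 0.002], [-0.113, 0.994, 0.001], [-0.002, 0.001, -1.0]]
force: [3.2, 3.9, -4.7]
opening: 0.597
grip_force: 42.3
```

Run:
```python
from plant import env
import cv2
cv2.imwrite('pics/w3.png',env.grab_frame('wrist')[:,:,::-1])
```

```text
(no output)
```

View pics/w3.png

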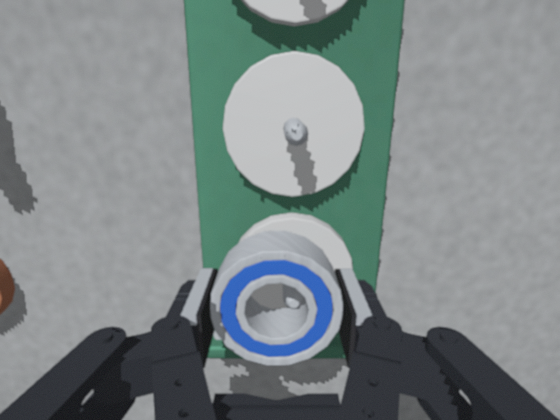

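Through the bore the post shows at (292,302), right of the bore centre (277,308): the TCP settled about 5 mm short in y (the earlier reading was sway). Correct by +5 mm, then go down.

Emit:
apply_moves:
  rows:
    - {"translation": [0, 0.12, -0.15], "spin": 0, "jaw": 0.4}
    - {"translation": [0, 0, 0], "spin": 0, "jaw": 0.4}
    - {"translation": [0, 0, 0.15], "spin": 0, "jaw": 0.4}
    - {"translation": [0, 0, 0.1], "spin": 0, "jaw": 0.4}
    - {"translation": [0, 0, 0.08], "spin": 0, "jaw": 0.4}
    - {"translation": [0, 0, 0.07], "spin": 0, "jaw": 0.4}
    - {"translation": [0, 0, 0], "spin": 0, "jaw": 0.4}
    - {"translation": [0, 0, 0], "spin": 0, "jaw": 0.4}

```text
time_s: 7.2
position: [0.6325, 0.1674, 0.0207]
eef_rot: [[-0.994, -0.113, -0.001], [-0.113, 0.994, -0.0], [0.001, -0.0, -1.0]]
force: [0.5, 1.1, -1.7]
opening: 0.59
grip_force: 42.6
```

Emit:
apply_moves:
  rows:
    - {"translation": [0, 0, 0.04], "spin": 0, "jaw": 0.4}
    - {"translation": [0, 0, 0.03], "spin": 0, "jaw": 0.4}
    - {"translation": [0, 0, 0.02], "spin": 0, "jaw": 0.4}
    - {"translation": [0, 0, 0], "spin": 0, "jaw": 0.4}
    - {"translation": [0, 0, 0], "spin": 0, "jaw": 0.4}

```text
time_s: 7.62
position: [0.6329, 0.1676, 0.0177]
eef_rot: [[-0.994, -0.113, -0.0], [-0.113, 0.994, 0.0], [0.0, 0.0, -1.0]]
force: [0.2, 0.6, -3.0]
opening: 0.594
grip_force: 42.6
```

Run:
```python
from plant import env
import cv2
cv2.imwrite('pics/w4.png',env.grab_frame('wrist')[180:420,130:430,::-1].repeat(2,0).repeat(2,1))
```

```text
(no output)
```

View pics/w4.png

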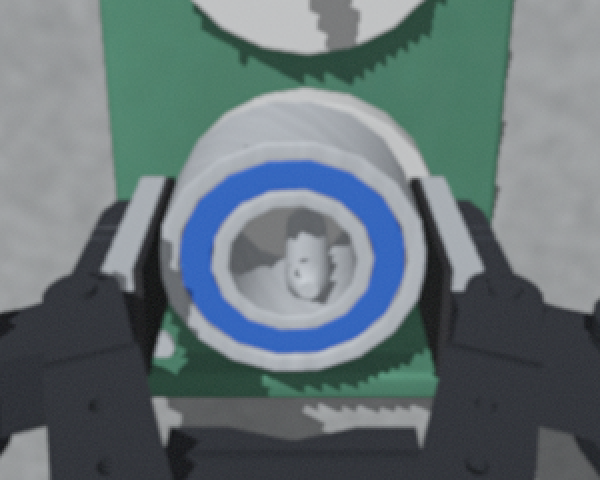

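The post is inside the bore (about 2–3 mm right of centre). Ease down to contact.

Emit:
apply_moves:
  rows:
    - {"translation": [0, 0.06, 0], "spin": 0, "jaw": 0.4}
    - {"translation": [0, 0, 0.025], "spin": 0, "jaw": 0.4}
    - {"translation": [0, 0, 0.02], "spin": 0, "jaw": 0.4}
    - {"translation": [0, 0, 0], "spin": 0, "jaw": 0.4}
    - {"translation": [0, 0, 0], "spin": 0, "jaw": 0.4}

```text
time_s: 8.08
position: [0.6329, 0.1704, 0.017]
eef_rot: [[-0.994, -0.113, 0.001], [-0.113, 0.994, 0.0], [-0.001, 0.0, -1.0]]
force: [-4.1, -0.7, 5.7]
opening: 0.599
grip_force: 46.7
```

Emit:
apply_moves:
  rows:
    - {"translation": [0, 0, 0], "spin": 0, "jaw": 0.75}
    - {"translation": [0, 0, 0], "spin": 0, "jaw": 1}
    - {"translation": [0, 0, 0], "spin": 0, "jaw": 1}
    - {"translation": [0, 0, 0], "spin": 0, "jaw": 1}
    - {"translation": [0, 0, 0], "spin": 0, "jaw": 1}
    - {"translation": [0, 0, -0.4], "spin": 0, "jaw": 1}
    - {"translation": [0, 0, -0.7], "spin": 0, "jaw": 1}
    - {"translation": [0, 0, -0.7], "spin": 0, "jaw": 1}
    - {"translation": [0, 0, -0.7], "spin": 0, "jaw": 1}
    - {"translation": [0, 0, 0], "spin": 0, "jaw": 1}
    - {"translation": [0, 0, 0], "spin": 0, "jaw": 1}
    - {"translation": [0, 0, 0], "spin": 0, "jaw": 1}

```text
time_s: 9.08
position: [0.6325, 0.1699, 0.1155]
eef_rot: [[-0.994, -0.113, -0.0], [-0.113, 0.994, -0.0], [0.0, -0.0, -1.0]]
force: [-0.5, -1.1, -1.0]
opening: 1.002
grip_force: 0.0
```

Run:
```python
from plant import env
import cv2,pickle
pickle.dump(env.camera_info('wrist'),open('wrist5.pkl','wb'))
cv2.imwrite('pics/w5.png',env.grab_frame('wrist')[:,:,::-1])
```

```text
(no output)
```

View pics/w5.png

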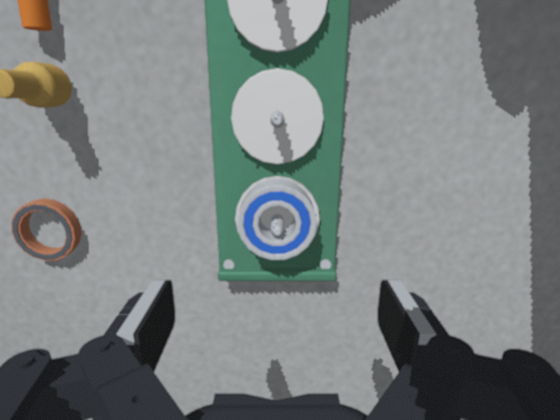

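Blue lies flat on the farthest green seat (277,222), post in the bore. Measure the wrist camera's bias and the next seats from here.

Run:
```python
from h import *; import pickle
i=pickle.load(open('wrist5.pkl','rb'));im=cv2.imread('pics/w5.png');h=cv2.cvtColor(im,cv2.COLOR_BGR2HSV)
b=(h[...,0]>105)&(h[...,0]<130)&(h[...,1]>130)
for a,c,ax in blobs(b,500): print('bearing',np.round(c),ray(i,c,.041)[0,:2].round(4))
print('seat3 box',ray(i,[(231,117),(323,117),(277,68)],.02)[:,:2].round(4))
print('post4,post3 tips',ray(i,[(277,226),(277,119)],.044)[:,:2].round(4))
```

```text
bearing [276. 222.] [0.6292 0.1699]
seat3 box [[0.568  0.1331]
 [0.5612 0.1925]
 [0.5352 0.1594]]
post4,post3 tips [[0.6307 0.1704]
 [0.5643 0.1627]]
```

Emit:
apply_moves:
  rows:
    - {"translation": [0.13, -0.3, 0], "spin": 0, "jaw": 1}
    - {"translation": [0.345, -0.78, 0], "spin": 0, "jaw": 1}
    - {"translation": [0.345, -0.78, 0], "spin": 0, "jaw": 1}
    - {"translation": [0.345, -0.78, 0], "spin": 0, "jaw": 1}
    - {"translation": [0.345, -0.78, 0], "spin": 0, "jaw": 1}
    - {"translation": [0.345, -0.78, 0], "spin": 0, "jaw": 1}
    - {"translation": [0.345, -0.78, 0], "spin": 0, "jaw": 1}
    - {"translation": [0.345, -0.78, 0], "spin": 0, "jaw": 1}
    - {"translation": [0.345, -0.78, 0], "spin": 0, "jaw": 1}
    - {"translation": [0.345, -0.78, 0], "spin": 0, "jaw": 1}
    - {"translation": [0.345, -0.78, 0], "spin": 0, "jaw": 1}

```text
time_s: 10.05
position: [0.5248, -0.1699, 0.1144]
eef_rot: [[-0.994, -0.113, -0.002], [-0.113, 0.994, 0.001], [0.002, 0.001, -1.0]]
force: [-0.2, -0.6, -0.1]
opening: 0.998
grip_force: 0.0
```

Emit:
apply_moves:
  rows:
    - {"translation": [0, 0, 0], "spin": 0.9, "jaw": 1}
    - {"translation": [0, 0, 0], "spin": 0.9, "jaw": 1}
    - {"translation": [0, 0, 0], "spin": 0.9, "jaw": 1}
    - {"translation": [0, 0, 0], "spin": 0.9, "jaw": 1}
    - {"translation": [0, 0, 0], "spin": 0, "jaw": 1}
    - {"translation": [0, 0, 0], "spin": 0, "jaw": 1}
    - {"translation": [0, 0, 0], "spin": 0, "jaw": 1}

```text
time_s: 10.63
position: [0.5263, -0.1682, 0.1151]
eef_rot: [[-0.98, 0.197, -0.001], [0.197, 0.98, 0.0], [0.001, 0.0, -1.0]]
force: [0.0, -0.1, -0.3]
opening: 0.997
grip_force: 0.0
```

Run:
```python
from plant import env
from h import *
s=env.sense();print(s['time_s'],s['position'])
i=env.camera_info('wrist');im=env.grab_frame('wrist')[:,:,::-1]
cv2.imwrite('pics/w6.png',im);h=cv2.cvtColor(np.ascontiguousarray(im),cv2.COLOR_BGR2HSV)
m=(h[...,0]>20)&(h[...,0]<32)&(h[...,1]>130)
for a,c,ax in blobs(m,200): print(a,np.round(c),ray(i,c,.041)[0,:2].round(4))
```

```text
10.6333 [ 0.52631079 -0.16824544  0.11512639]
1241 [279. 224.] [ 0.5248 -0.1662]
```

Emit:
apply_moves:
  rows:
    - {"translation": [-0.04, 0.03, 0.3], "spin": 0, "jaw": 1}
    - {"translation": [0, 0, 0.6], "spin": 0, "jaw": 1}
    - {"translation": [0, 0, 0.6], "spin": 0, "jaw": 1}
    - {"translation": [0, 0, 0.4], "spin": 0, "jaw": 1}
    - {"translation": [0, 0, 0.3], "spin": 0, "jaw": 1}
    - {"translation": [0, 0, 0.2], "spin": 0, "jaw": 1}
    - {"translation": [0, 0, 0], "spin": 0, "jaw": 1}
    - {"translation": [0, 0, 0], "spin": 0, "jaw": 1}

```text
time_s: 11.35
position: [0.529, -0.1673, 0.0199]
eef_rot: [[-0.98, 0.199, -0.0], [0.199, 0.98, 0.0], [0.0, 0.0, -1.0]]
force: [0.8, 0.5, -0.5]
opening: 1.001
grip_force: 0.0
```

Emit:
apply_moves:
  rows:
    - {"translation": [0, 0, 0], "spin": 0, "jaw": 0.4}
    - {"translation": [0, 0, 0], "spin": 0, "jaw": 0.4}
    - {"translation": [0, 0, 0], "spin": 0, "jaw": 0.4}
    - {"translation": [0, 0, 0], "spin": 0, "jaw": 0.4}
    - {"translation": [0, 0, 0], "spin": 0, "jaw": 0.4}
    - {"translation": [0, 0, 0], "spin": 0, "jaw": 0.4}
    - {"translation": [0, 0, 0], "spin": 0, "jaw": 0.4}
    - {"translation": [0, 0, 0], "spin": 0, "jaw": 0.4}

```text
time_s: 12.02
position: [0.5299, -0.1678, 0.0216]
eef_rot: [[-0.98, 0.199, 0.002], [0.199, 0.98, -0.001], [-0.002, -0.0, -1.0]]
force: [-2.3, 1.1, 6.2]
opening: 0.596
grip_force: 40.8
```

Emit:
apply_moves:
  rows:
    - {"translation": [0, 0, -0.2], "spin": 0, "jaw": 0.4}
    - {"translation": [0, 0, -0.4], "spin": 0, "jaw": 0.4}
    - {"translation": [0, 0, -0.6], "spin": 0, "jaw": 0.4}
    - {"translation": [0, 0, -0.6], "spin": 0, "jaw": 0.4}
    - {"translation": [0, 0, -0.6], "spin": 0, "jaw": 0.4}
    - {"translation": [0, 0, 0], "spin": -0.9, "jaw": 0.4}
    - {"translation": [0, 0, 0], "spin": -0.9, "jaw": 0.4}
    - {"translation": [0, 0, 0], "spin": -0.9, "jaw": 0.4}
    - {"translation": [0, 0, 0], "spin": -0.9, "jaw": 0.4}
    - {"translation": [0, 0, 0], "spin": 0, "jaw": 0.4}
    - {"translation": [0, 0, 0], "spin": 0, "jaw": 0.4}
    - {"translation": [0, 0, 0], "spin": 0, "jaw": 0.4}

```text
time_s: 13.02
position: [0.5289, -0.1673, 0.1162]
eef_rot: [[-0.994, -0.111, 0.0], [-0.111, 0.994, -0.0], [-0.0, -0.0, -1.0]]
force: [-0.3, -0.8, -1.7]
opening: 0.595
grip_force: 42.1
```

Emit:
apply_moves:
  rows:
    - {"translation": [-0.1, 0.45, 0], "spin": 0, "jaw": 0.4}
    - {"translation": [-0.193, 0.85, 0], "spin": 0, "jaw": 0.4}
    - {"translation": [-0.193, 0.85, 0], "spin": 0, "jaw": 0.4}
    - {"translation": [-0.193, 0.85, 0], "spin": 0, "jaw": 0.4}
    - {"translation": [-0.193, 0.85, 0], "spin": 0, "jaw": 0.4}
    - {"translation": [-0.193, 0.85, 0], "spin": 0, "jaw": 0.4}
    - {"translation": [-0.193, 0.85, 0], "spin": 0, "jaw": 0.4}
    - {"translation": [-0.193, 0.85, 0], "spin": 0, "jaw": 0.4}
    - {"translation": [-0.193, 0.85, 0], "spin": 0, "jaw": 0.4}
    - {"translation": [-0.193, 0.85, 0], "spin": 0, "jaw": 0.4}

```text
time_s: 13.85
position: [0.5651, 0.1647, 0.1161]
eef_rot: [[-0.994, -0.111, 0.0], [-0.111, 0.994, -0.0], [-0.0, -0.0, -1.0]]
force: [1.4, -0.6, -1.2]
opening: 0.596
grip_force: 42.2
```

Emit:
apply_moves:
  rows:
    - {"translation": [0, 0, 0], "spin": 0, "jaw": 0.4}
    - {"translation": [0, 0, 0.3], "spin": 0, "jaw": 0.4}
    - {"translation": [0, 0, 0.5], "spin": 0, "jaw": 0.4}
    - {"translation": [0, 0, 0.3], "spin": 0, "jaw": 0.4}
    - {"translation": [0, 0, 0.2], "spin": 0, "jaw": 0.4}
    - {"translation": [0, 0, 0], "spin": 0, "jaw": 0.4}
    - {"translation": [0, 0, 0], "spin": 0, "jaw": 0.4}
    - {"translation": [0, 0, 0], "spin": 0, "jaw": 0.4}
    - {"translation": [0, 0, 0], "spin": 0, "jaw": 0.4}

```text
time_s: 14.6
position: [0.5662, 0.1627, 0.0651]
eef_rot: [[-0.994, -0.113, 0.002], [-0.113, 0.994, 0.0], [-0.002, 0.0, -1.0]]
force: [-0.7, -0.5, -1.4]
opening: 0.592
grip_force: 42.3
```

Run:
```python
from plant import env
import cv2
im=env.grab_frame('wrist')[:,:,::-1];cv2.imwrite('pics/w7.png',im)
```

```text
(no output)
```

View pics/w7.png

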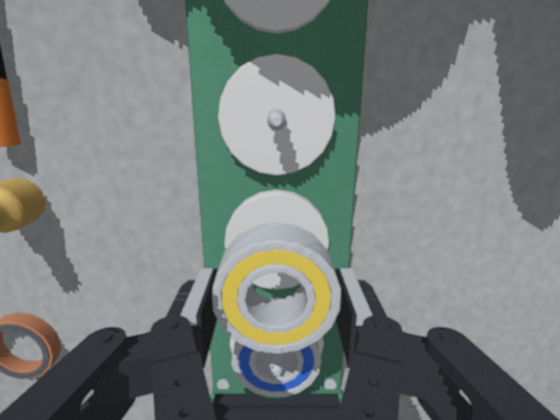

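Bearing (277,297) is lined up laterally with the row (seats at x≈277). Going down.

Emit:
apply_moves:
  rows:
    - {"translation": [0, 0, 0.3], "spin": 0, "jaw": 0.4}
    - {"translation": [0, 0, 0.3], "spin": 0, "jaw": 0.4}
    - {"translation": [0, 0, 0.2], "spin": 0, "jaw": 0.4}
    - {"translation": [0, 0, 0.1], "spin": 0, "jaw": 0.4}
    - {"translation": [0, 0, 0.08], "spin": 0, "jaw": 0.4}
    - {"translation": [0, 0, 0.04], "spin": 0, "jaw": 0.4}
    - {"translation": [0, 0, 0], "spin": 0, "jaw": 0.4}
    - {"translation": [0, 0, 0], "spin": 0, "jaw": 0.4}

```text
time_s: 15.32
position: [0.5654, 0.1629, 0.0233]
eef_rot: [[-0.994, -0.113, 0.0], [-0.113, 0.994, 0.0], [-0.0, 0.0, -1.0]]
force: [-0.3, 0.0, -0.5]
opening: 0.596
grip_force: 42.3
```

Run:
```python
from plant import env
import cv2
cv2.imwrite('pics/w8.png',env.grab_frame('wrist')[180:420,130:430,::-1].repeat(2,0).repeat(2,1))
```

```text
(no output)
```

View pics/w8.png

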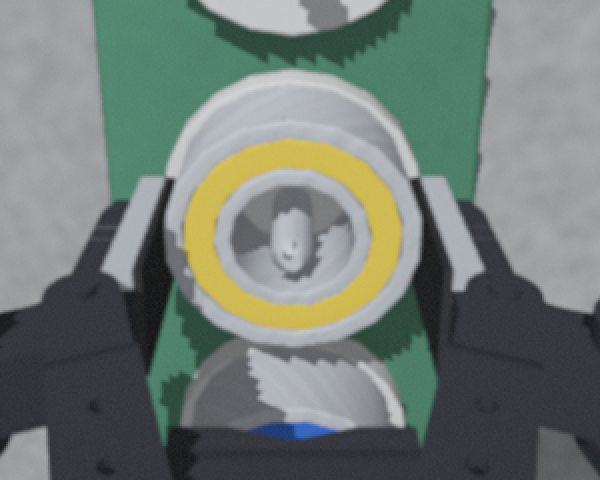

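Post centred in the bore (292,240). Ease to contact.

Emit:
apply_moves:
  rows:
    - {"translation": [0, 0, 0.03], "spin": 0, "jaw": 0.4}
    - {"translation": [0, 0, 0.02], "spin": 0, "jaw": 0.4}
    - {"translation": [0, 0, 0.01], "spin": 0, "jaw": 0.4}
    - {"translation": [0, 0, 0], "spin": 0, "jaw": 0.4}
    - {"translation": [0, 0, 0], "spin": 0, "jaw": 0.4}

```text
time_s: 15.78
position: [0.5657, 0.163, 0.0217]
eef_rot: [[-0.994, -0.113, 0.001], [-0.113, 0.994, 0.0], [-0.001, 0.0, -1.0]]
force: [-3.2, -0.5, 5.7]
opening: 0.596
grip_force: 42.8
```

Emit:
apply_moves:
  rows:
    - {"translation": [0, 0, 0], "spin": 0, "jaw": 0.75}
    - {"translation": [0, 0, 0], "spin": 0, "jaw": 1}
    - {"translation": [0, 0, 0], "spin": 0, "jaw": 1}
    - {"translation": [0, 0, 0], "spin": 0, "jaw": 1}
    - {"translation": [0, 0, 0], "spin": 0, "jaw": 1}
    - {"translation": [0, 0, -0.4], "spin": 0, "jaw": 1}
    - {"translation": [0, 0, -0.7], "spin": 0, "jaw": 1}
    - {"translation": [0, 0, -0.7], "spin": 0, "jaw": 1}
    - {"translation": [0, 0, -0.6], "spin": 0, "jaw": 1}
    - {"translation": [0, 0, 0], "spin": 0, "jaw": 1}

```text
time_s: 16.62
position: [0.5689, 0.1637, 0.1232]
eef_rot: [[-0.994, -0.113, 0.009], [-0.113, 0.994, 0.002], [-0.009, 0.001, -1.0]]
force: [0.4, -0.2, 1.0]
opening: 1.003
grip_force: 0.0
```

Emit:
apply_moves:
  rows:
    - {"translation": [0.02, -0.38, 0], "spin": 0, "jaw": 1}
    - {"translation": [0.02, -0.92, 0], "spin": 0, "jaw": 1}
    - {"translation": [0.02, -0.92, 0], "spin": 0, "jaw": 1}
    - {"translation": [0.02, -0.92, 0], "spin": 0, "jaw": 1}
    - {"translation": [0.02, -0.92, 0], "spin": 0, "jaw": 1}
    - {"translation": [0.02, -0.92, 0], "spin": 0, "jaw": 1}
    - {"translation": [0.02, -0.92, 0], "spin": 0, "jaw": 1}
    - {"translation": [0.02, -0.92, 0], "spin": 0, "jaw": 1}
    - {"translation": [0.02, -0.92, 0], "spin": 0, "jaw": 1}
    - {"translation": [0.02, -0.92, 0], "spin": 0, "jaw": 1}

```text
time_s: 17.45
position: [0.5962, -0.184, 0.1163]
eef_rot: [[-0.994, -0.113, -0.0], [-0.113, 0.994, 0.0], [0.0, 0.0, -1.0]]
force: [0.8, -0.0, -0.4]
opening: 1.001
grip_force: 0.0
```

Emit:
apply_moves:
  rows:
    - {"translation": [0, 0, 0], "spin": 0.9, "jaw": 1}
    - {"translation": [0, 0, 0], "spin": 0.9, "jaw": 1}
    - {"translation": [0, 0, 0], "spin": 0.9, "jaw": 1}
    - {"translation": [0, 0, 0], "spin": 0.9, "jaw": 1}
    - {"translation": [0, 0, 0], "spin": 0, "jaw": 1}
    - {"translation": [0, 0, 0], "spin": 0, "jaw": 1}
    - {"translation": [0, 0, 0], "spin": 0, "jaw": 1}

```text
time_s: 18.03
position: [0.5964, -0.182, 0.1164]
eef_rot: [[-0.98, 0.197, -0.0], [0.197, 0.98, 0.0], [0.0, 0.0, -1.0]]
force: [-0.5, 0.2, 0.3]
opening: 0.999
grip_force: 0.0
```

Run:
```python
from plant import env
from h import *
i=env.camera_info('wrist');im=np.ascontiguousarray(env.grab_frame('wrist')[:,:,::-1])
cv2.imwrite('pics/w9.png',im);h=cv2.cvtColor(im,cv2.COLOR_BGR2HSV)
m=(h[...,2]<60);m[:150]=0;m[280:]=0
for a,c,ax in blobs(m,200): print(a,np.round(c),np.round(ax),ray(i,c,.041)[0,:2].round(4))
H=h[...,0];m=((H<5)|(H>174))&(h[...,1]>150)
for a,c,ax in blobs(m,200): print('red',a,np.round(c),np.round(ax),ray(i,c,.041)[0,:2].round(4))
```

```text
1094 [276. 223.] [59. 63.] [ 0.5942 -0.1821]
red 833 [275. 313.] [49. 58.] [ 0.6615 -0.1963]
```

View pics/w9.png

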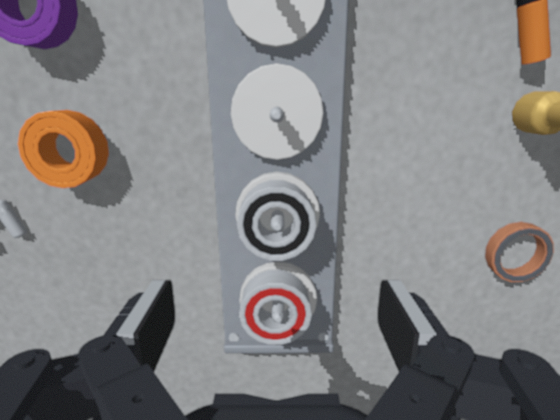

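Black is at (276,223), red at (275,313), fingers aligned; go down and grip.

Emit:
apply_moves:
  rows:
    - {"translation": [-0.02, 0, 0.3], "spin": 0, "jaw": 1}
    - {"translation": [0, 0, 0.6], "spin": 0, "jaw": 1}
    - {"translation": [0, 0, 0.6], "spin": 0, "jaw": 1}
    - {"translation": [0, 0, 0.4], "spin": 0, "jaw": 1}
    - {"translation": [0, 0, 0.3], "spin": 0, "jaw": 1}
    - {"translation": [0, 0, 0.2], "spin": 0, "jaw": 1}
    - {"translation": [0, 0, 0], "spin": 0, "jaw": 1}
    - {"translation": [0, 0, 0], "spin": 0, "jaw": 1}

```text
time_s: 18.75
position: [0.5973, -0.1823, 0.0207]
eef_rot: [[-0.98, 0.199, -0.0], [0.199, 0.98, 0.0], [0.0, 0.0, -1.0]]
force: [0.4, 0.5, 0.4]
opening: 0.999
grip_force: 0.0
```

Emit:
apply_moves:
  rows:
    - {"translation": [0, 0, 0], "spin": 0, "jaw": 0.4}
    - {"translation": [0, 0, 0], "spin": 0, "jaw": 0.4}
    - {"translation": [0, 0, 0], "spin": 0, "jaw": 0.4}
    - {"translation": [0, 0, 0], "spin": 0, "jaw": 0.4}
    - {"translation": [0, 0, 0], "spin": 0, "jaw": 0.4}
    - {"translation": [0, 0, 0], "spin": 0, "jaw": 0.4}
    - {"translation": [0, 0, 0], "spin": 0, "jaw": 0.4}
    - {"translation": [0, 0, 0], "spin": 0, "jaw": 0.4}

```text
time_s: 19.42
position: [0.5984, -0.1827, 0.0225]
eef_rot: [[-0.98, 0.199, 0.002], [0.199, 0.98, -0.001], [-0.002, -0.0, -1.0]]
force: [-1.3, 1.0, 5.4]
opening: 0.596
grip_force: 41.2
```

Emit:
apply_moves:
  rows:
    - {"translation": [0, 0, -0.2], "spin": 0, "jaw": 0.4}
    - {"translation": [0, 0, -0.4], "spin": 0, "jaw": 0.4}
    - {"translation": [0, 0, -0.6], "spin": 0, "jaw": 0.4}
    - {"translation": [0, 0, -0.6], "spin": 0, "jaw": 0.4}
    - {"translation": [0, 0, -0.6], "spin": 0, "jaw": 0.4}
    - {"translation": [0, 0, 0], "spin": -0.9, "jaw": 0.4}
    - {"translation": [0, 0, 0], "spin": -0.9, "jaw": 0.4}
    - {"translation": [0, 0, 0], "spin": -0.9, "jaw": 0.4}
    - {"translation": [0, 0, 0], "spin": -0.9, "jaw": 0.4}
    - {"translation": [0, 0, 0], "spin": 0, "jaw": 0.4}
    - {"translation": [0, 0, 0], "spin": 0, "jaw": 0.4}
    - {"translation": [0, 0, 0], "spin": 0, "jaw": 0.4}

```text
time_s: 20.42
position: [0.5972, -0.1823, 0.1169]
eef_rot: [[-0.994, -0.111, 0.0], [-0.111, 0.994, -0.0], [-0.0, -0.0, -1.0]]
force: [-0.8, -0.1, -1.8]
opening: 0.593
grip_force: 42.2
```

Emit:
apply_moves:
  rows:
    - {"translation": [0.07, 0.38, 0], "spin": 0, "jaw": 0.4}
    - {"translation": [0.167, 0.92, 0], "spin": 0, "jaw": 0.4}
    - {"translation": [0.167, 0.92, 0], "spin": 0, "jaw": 0.4}
    - {"translation": [0.167, 0.92, 0], "spin": 0, "jaw": 0.4}
    - {"translation": [0.167, 0.92, 0], "spin": 0, "jaw": 0.4}
    - {"translation": [0.167, 0.92, 0], "spin": 0, "jaw": 0.4}
    - {"translation": [0.167, 0.92, 0], "spin": 0, "jaw": 0.4}
    - {"translation": [0.167, 0.92, 0], "spin": 0, "jaw": 0.4}
    - {"translation": [0.167, 0.92, 0], "spin": 0, "jaw": 0.4}
    - {"translation": [0.167, 0.92, 0], "spin": 0, "jaw": 0.4}

```text
time_s: 21.25
position: [0.4948, 0.1563, 0.117]
eef_rot: [[-0.994, -0.111, 0.001], [-0.111, 0.994, 0.0], [-0.001, 0.0, -1.0]]
force: [1.2, -0.3, -2.9]
opening: 0.592
grip_force: 42.3
```

Emit:
apply_moves:
  rows:
    - {"translation": [0, 0, 0], "spin": 0, "jaw": 0.4}
    - {"translation": [0, 0, 0.3], "spin": 0, "jaw": 0.4}
    - {"translation": [0, 0, 0.5], "spin": 0, "jaw": 0.4}
    - {"translation": [0, 0, 0.3], "spin": 0, "jaw": 0.4}
    - {"translation": [0, 0, 0.2], "spin": 0, "jaw": 0.4}
    - {"translation": [0, 0, 0], "spin": 0, "jaw": 0.4}
    - {"translation": [0, 0, 0], "spin": 0, "jaw": 0.4}
    - {"translation": [0, 0, 0], "spin": 0, "jaw": 0.4}
    - {"translation": [0, 0, 0], "spin": 0, "jaw": 0.4}

```text
time_s: 22.0
position: [0.4965, 0.1546, 0.0657]
eef_rot: [[-0.994, -0.113, 0.002], [-0.113, 0.994, 0.0], [-0.002, 0.0, -1.0]]
force: [0.7, 0.2, -1.6]
opening: 0.596
grip_force: 42.4
```

On target. Go down.

Emit:
apply_moves:
  rows:
    - {"translation": [0, 0, 0.3], "spin": 0, "jaw": 0.4}
    - {"translation": [0, 0, 0.3], "spin": 0, "jaw": 0.4}
    - {"translation": [0, 0, 0.2], "spin": 0, "jaw": 0.4}
    - {"translation": [0, 0, 0.1], "spin": 0, "jaw": 0.4}
    - {"translation": [0, 0, 0.08], "spin": 0, "jaw": 0.4}
    - {"translation": [0, 0, 0.04], "spin": 0, "jaw": 0.4}
    - {"translation": [0, 0, 0], "spin": 0, "jaw": 0.4}
    - {"translation": [0, 0, 0], "spin": 0, "jaw": 0.4}

```text
time_s: 22.67
position: [0.4958, 0.1548, 0.0241]
eef_rot: [[-0.994, -0.113, 0.0], [-0.113, 0.994, 0.0], [-0.0, 0.0, -1.0]]
force: [0.1, -0.3, -1.5]
opening: 0.593
grip_force: 42.4
```

Run:
```python
from plant import env
import cv2
cv2.imwrite('pics/w10.png',env.grab_frame('wrist')[180:420,130:430,::-1].repeat(2,0).repeat(2,1))
```

```text
(no output)
```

View pics/w10.png

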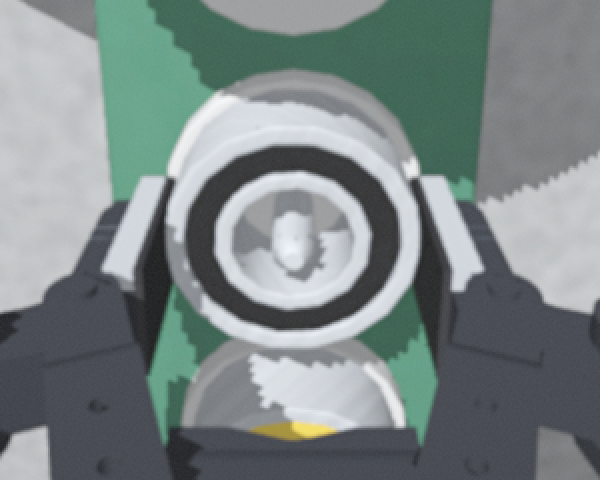

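Post centred in the black bearing's bore (292,240). Ease to contact.

Emit:
apply_moves:
  rows:
    - {"translation": [0, 0, 0.03], "spin": 0, "jaw": 0.4}
    - {"translation": [0, 0, 0.02], "spin": 0, "jaw": 0.4}
    - {"translation": [0, 0, 0.01], "spin": 0, "jaw": 0.4}
    - {"translation": [0, 0, 0], "spin": 0, "jaw": 0.4}
    - {"translation": [0, 0, 0], "spin": 0, "jaw": 0.4}

```text
time_s: 23.13
position: [0.496, 0.1548, 0.0225]
eef_rot: [[-0.994, -0.113, 0.001], [-0.113, 0.994, 0.0], [-0.001, 0.0, -1.0]]
force: [-3.1, -0.7, 5.3]
opening: 0.592
grip_force: 43.1
```

Emit:
apply_moves:
  rows:
    - {"translation": [0, 0, 0], "spin": 0, "jaw": 0.75}
    - {"translation": [0, 0, 0], "spin": 0, "jaw": 1}
    - {"translation": [0, 0, 0], "spin": 0, "jaw": 1}
    - {"translation": [0, 0, 0], "spin": 0, "jaw": 1}
    - {"translation": [0, 0, 0], "spin": 0, "jaw": 1}
    - {"translation": [0, 0, -0.4], "spin": 0, "jaw": 1}
    - {"translation": [0, 0, -0.7], "spin": 0, "jaw": 1}
    - {"translation": [0, 0, -0.7], "spin": 0, "jaw": 1}
    - {"translation": [0, 0, -0.6], "spin": 0, "jaw": 1}
    - {"translation": [0, 0, 0], "spin": 0, "jaw": 1}

```text
time_s: 23.97
position: [0.4991, 0.1555, 0.1235]
eef_rot: [[-0.994, -0.113, 0.009], [-0.113, 0.994, 0.002], [-0.009, 0.001, -1.0]]
force: [0.8, -0.1, 0.4]
opening: 0.998
grip_force: 0.0
```

Emit:
apply_moves:
  rows:
    - {"translation": [-0.15, -0.41, 0], "spin": 0, "jaw": 1}
    - {"translation": [-0.307, -0.88, 0], "spin": 0, "jaw": 1}
    - {"translation": [-0.307, -0.88, 0], "spin": 0, "jaw": 1}
    - {"translation": [-0.307, -0.88, 0], "spin": 0, "jaw": 1}
    - {"translation": [-0.307, -0.88, 0], "spin": 0, "jaw": 1}
    - {"translation": [-0.307, -0.88, 0], "spin": 0, "jaw": 1}
    - {"translation": [-0.307, -0.88, 0], "spin": 0, "jaw": 1}
    - {"translation": [-0.307, -0.88, 0], "spin": 0, "jaw": 1}
    - {"translation": [-0.307, -0.88, 0], "spin": 0, "jaw": 1}
    - {"translation": [-0.307, -0.88, 0], "spin": 0, "jaw": 1}
    - {"translation": [-0.307, -0.88, 0], "spin": 0, "jaw": 1}

```text
time_s: 24.88
position: [0.6655, -0.1985, 0.1167]
eef_rot: [[-0.994, -0.113, -0.001], [-0.113, 0.994, 0.0], [0.0, 0.0, -1.0]]
force: [-0.1, 0.6, 0.5]
opening: 1.0
grip_force: 0.0
```

Emit:
apply_moves:
  rows:
    - {"translation": [0, 0, 0], "spin": 0.9, "jaw": 1}
    - {"translation": [0, 0, 0], "spin": 0.9, "jaw": 1}
    - {"translation": [0, 0, 0], "spin": 0.9, "jaw": 1}
    - {"translation": [0, 0, 0], "spin": 0.9, "jaw": 1}
    - {"translation": [0, 0, 0], "spin": 0, "jaw": 1}
    - {"translation": [0, 0, 0], "spin": 0, "jaw": 1}
    - {"translation": [0, 0, 0], "spin": 0, "jaw": 1}

```text
time_s: 25.47
position: [0.6651, -0.1966, 0.1171]
eef_rot: [[-0.98, 0.197, -0.0], [0.197, 0.98, 0.0], [0.0, 0.0, -1.0]]
force: [-0.1, -0.2, -0.1]
opening: 1.001
grip_force: 0.0
```

Run:
```python
from plant import env
from h import *
i=env.camera_info('wrist');im=np.ascontiguousarray(env.grab_frame('wrist')[:,:,::-1])
cv2.imwrite('pics/w11.png',im);h=cv2.cvtColor(im,cv2.COLOR_BGR2HSV)
H=h[...,0];m=((H<5)|(H>174))&(h[...,1]>150)
for a,c,ax in blobs(m,200): print('red',a,np.round(c),np.round(ax),ray(i,c,.041)[0,:2].round(4))
```

```text
red 1178 [276. 221.] [59. 63.] [ 0.6614 -0.1963]
```

Emit:
apply_moves:
  rows:
    - {"translation": [0, 0, 0.3], "spin": 0, "jaw": 1}
    - {"translation": [0, 0, 0.6], "spin": 0, "jaw": 1}
    - {"translation": [0, 0, 0.6], "spin": 0, "jaw": 1}
    - {"translation": [0, 0, 0.4], "spin": 0, "jaw": 1}
    - {"translation": [0, 0, 0.3], "spin": 0, "jaw": 1}
    - {"translation": [0, 0, 0.2], "spin": 0, "jaw": 1}
    - {"translation": [0, 0, 0], "spin": 0, "jaw": 1}
    - {"translation": [0, 0, 0], "spin": 0, "jaw": 1}

```text
time_s: 26.18
position: [0.6653, -0.1967, 0.0215]
eef_rot: [[-0.98, 0.199, -0.0], [0.199, 0.98, 0.0], [0.0, 0.0, -1.0]]
force: [-0.9, 0.4, 1.9]
opening: 1.002
grip_force: 0.0
```

Emit:
apply_moves:
  rows:
    - {"translation": [0, 0, 0], "spin": 0, "jaw": 0.4}
    - {"translation": [0, 0, 0], "spin": 0, "jaw": 0.4}
    - {"translation": [0, 0, 0], "spin": 0, "jaw": 0.4}
    - {"translation": [0, 0, 0], "spin": 0, "jaw": 0.4}
    - {"translation": [0, 0, 0], "spin": 0, "jaw": 0.4}
    - {"translation": [0, 0, 0], "spin": 0, "jaw": 0.4}
    - {"translation": [0, 0, 0], "spin": 0, "jaw": 0.4}
    - {"translation": [0, 0, 0], "spin": 0, "jaw": 0.4}

```text
time_s: 26.85
position: [0.6663, -0.1971, 0.0233]
eef_rot: [[-0.98, 0.199, 0.003], [0.199, 0.98, -0.001], [-0.003, -0.0, -1.0]]
force: [-0.5, 0.5, 6.9]
opening: 0.576
grip_force: 42.9
```

Emit:
apply_moves:
  rows:
    - {"translation": [0, 0, -0.2], "spin": 0, "jaw": 0.4}
    - {"translation": [0, 0, -0.4], "spin": 0, "jaw": 0.4}
    - {"translation": [0, 0, -0.6], "spin": 0, "jaw": 0.4}
    - {"translation": [0, 0, -0.6], "spin": 0, "jaw": 0.4}
    - {"translation": [0, 0, -0.6], "spin": 0, "jaw": 0.4}
    - {"translation": [0, 0, 0], "spin": -0.9, "jaw": 0.4}
    - {"translation": [0, 0, 0], "spin": -0.9, "jaw": 0.4}
    - {"translation": [0, 0, 0], "spin": -0.9, "jaw": 0.4}
    - {"translation": [0, 0, 0], "spin": -0.9, "jaw": 0.4}
    - {"translation": [0, 0, 0], "spin": 0, "jaw": 0.4}
    - {"translation": [0, 0, 0], "spin": 0, "jaw": 0.4}
    - {"translation": [0, 0, 0], "spin": 0, "jaw": 0.4}

```text
time_s: 27.85
position: [0.6652, -0.1967, 0.118]
eef_rot: [[-0.994, -0.111, 0.0], [-0.111, 0.994, -0.0], [-0.0, -0.0, -1.0]]
force: [0.5, 0.2, -1.9]
opening: 0.583
grip_force: 42.1
```

Emit:
apply_moves:
  rows:
    - {"translation": [0.2, 0.37, 0], "spin": 0, "jaw": 0.4}
    - {"translation": [0.4345, 0.803, 0], "spin": 0, "jaw": 0.4}
    - {"translation": [0.4345, 0.803, 0], "spin": 0, "jaw": 0.4}
    - {"translation": [0.4345, 0.803, 0], "spin": 0, "jaw": 0.4}
    - {"translation": [0.4345, 0.803, 0], "spin": 0, "jaw": 0.4}
    - {"translation": [0.4345, 0.803, 0], "spin": 0, "jaw": 0.4}
    - {"translation": [0.4345, 0.803, 0], "spin": 0, "jaw": 0.4}
    - {"translation": [0.4345, 0.803, 0], "spin": 0, "jaw": 0.4}
    - {"translation": [0.4345, 0.803, 0], "spin": 0, "jaw": 0.4}
    - {"translation": [0.4345, 0.803, 0], "spin": 0, "jaw": 0.4}
    - {"translation": [0.4345, 0.803, 0], "spin": 0, "jaw": 0.4}
    - {"translation": [0.4345, 0.803, 0], "spin": 0, "jaw": 0.4}

```text
time_s: 28.85
position: [0.4246, 0.1476, 0.118]
eef_rot: [[-0.994, -0.111, 0.001], [-0.111, 0.994, 0.0], [-0.001, 0.0, -1.0]]
force: [0.6, 0.7, -2.3]
opening: 0.578
grip_force: 42.2
```

Emit:
apply_moves:
  rows:
    - {"translation": [0, 0, 0], "spin": 0, "jaw": 0.4}
    - {"translation": [0, 0, 0.3], "spin": 0, "jaw": 0.4}
    - {"translation": [0, 0, 0.5], "spin": 0, "jaw": 0.4}
    - {"translation": [0, 0, 0.3], "spin": 0, "jaw": 0.4}
    - {"translation": [0, 0, 0.2], "spin": 0, "jaw": 0.4}
    - {"translation": [0, 0, 0], "spin": 0, "jaw": 0.4}
    - {"translation": [0, 0, 0], "spin": 0, "jaw": 0.4}
    - {"translation": [0, 0, 0], "spin": 0, "jaw": 0.4}
    - {"translation": [0, 0, 0], "spin": 0, "jaw": 0.4}

```text
time_s: 29.6
position: [0.4266, 0.1466, 0.0667]
eef_rot: [[-0.994, -0.113, 0.002], [-0.113, 0.994, 0.0], [-0.002, 0.0, -1.0]]
force: [-0.2, -0.3, -1.6]
opening: 0.58
grip_force: 42.4
```

Run:
```python
from plant import env
import cv2
cv2.imwrite('pics/w12.png',env.grab_frame('wrist')[:,:,::-1])
```

```text
(no output)
```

View pics/w12.png

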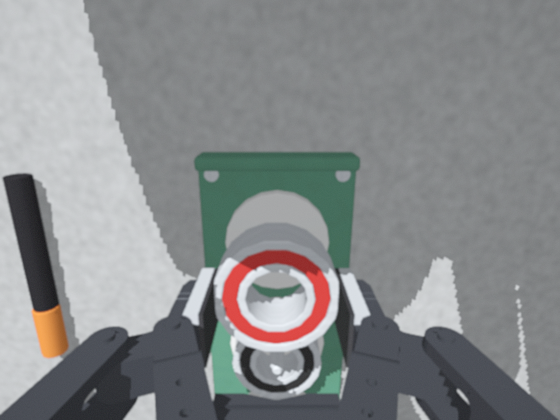

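Red is held level at (277,297), lined up with the nearest seat, black beyond it. Going down.

Emit:
apply_moves:
  rows:
    - {"translation": [0, 0, 0.3], "spin": 0, "jaw": 0.4}
    - {"translation": [0, 0, 0.3], "spin": 0, "jaw": 0.4}
    - {"translation": [0, 0, 0.2], "spin": 0, "jaw": 0.4}
    - {"translation": [0, 0, 0.1], "spin": 0, "jaw": 0.4}
    - {"translation": [0, 0, 0.08], "spin": 0, "jaw": 0.4}
    - {"translation": [0, 0, 0.04], "spin": 0, "jaw": 0.4}
    - {"translation": [0, 0, 0], "spin": 0, "jaw": 0.4}
    - {"translation": [0, 0, 0], "spin": 0, "jaw": 0.4}

```text
time_s: 30.32
position: [0.426, 0.1466, 0.0251]
eef_rot: [[-0.994, -0.113, 0.001], [-0.113, 0.994, 0.0], [-0.001, 0.0, -1.0]]
force: [0.3, 0.4, -2.0]
opening: 0.581
grip_force: 42.4
```

Emit:
apply_moves:
  rows:
    - {"translation": [0, 0, 0.03], "spin": 0, "jaw": 0.4}
    - {"translation": [0, 0, 0.02], "spin": 0, "jaw": 0.4}
    - {"translation": [0, 0, 0.01], "spin": 0, "jaw": 0.4}
    - {"translation": [0, 0, 0], "spin": 0, "jaw": 0.4}
    - {"translation": [0, 0, 0], "spin": 0, "jaw": 0.4}

```text
time_s: 30.73
position: [0.4261, 0.1466, 0.0232]
eef_rot: [[-0.994, -0.113, 0.001], [-0.113, 0.994, 0.0], [-0.001, 0.0, -1.0]]
force: [-3.2, -1.5, 5.1]
opening: 0.583
grip_force: 43.3
```

Contact at the same height as when gripped. Release, retreat, check.

Emit:
apply_moves:
  rows:
    - {"translation": [0, 0, 0], "spin": 0, "jaw": 0.75}
    - {"translation": [0, 0, 0], "spin": 0, "jaw": 1}
    - {"translation": [0, 0, 0], "spin": 0, "jaw": 1}
    - {"translation": [0, 0, 0], "spin": 0, "jaw": 1}
    - {"translation": [0, 0, 0], "spin": 0, "jaw": 1}
    - {"translation": [0, 0, -0.4], "spin": 0, "jaw": 1}
    - {"translation": [0, 0, -0.7], "spin": 0, "jaw": 1}
    - {"translation": [0, 0, -0.8], "spin": 0, "jaw": 1}
    - {"translation": [0, 0, -0.8], "spin": 0, "jaw": 1}
    - {"translation": [0, 0, -0.8], "spin": 0, "jaw": 1}
    - {"translation": [0, 0, -0.8], "spin": 0, "jaw": 1}
    - {"translation": [0, 0, 0], "spin": 0, "jaw": 1}

```text
time_s: 31.73
position: [0.4292, 0.1473, 0.2018]
eef_rot: [[-0.994, -0.113, 0.011], [-0.113, 0.994, 0.002], [-0.011, 0.001, -1.0]]
force: [0.9, 0.2, 0.8]
opening: 1.0
grip_force: 0.0
```

Emit:
apply_moves:
  rows:
    - {"translation": [0, 0, 0], "spin": 0, "jaw": 1}
    - {"translation": [0, 0, 0], "spin": 0, "jaw": 1}
    - {"translation": [0, 0, 0], "spin": 0, "jaw": 1}

```text
time_s: 31.98
position: [0.4247, 0.1463, 0.1926]
eef_rot: [[-0.994, -0.113, -0.003], [-0.113, 0.994, -0.001], [0.003, -0.0, -1.0]]
force: [0.4, 0.3, -0.1]
opening: 1.004
grip_force: 0.0
```

Run:
```python
from plant import env
import cv2
cv2.imwrite('pics/w13.png',env.grab_frame('wrist')[:,:,::-1])
```

```text
(no output)
```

View pics/w13.png

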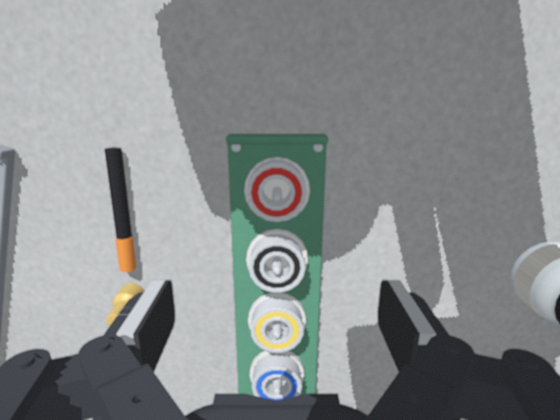

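All four lie flat on the green seats, near to far red (276,190), black (277,263), yellow (277,328), blue (277,383), each with its post in the bore.

```bash
python3 -c "
from plant import env
print(env.close_job())"
```

```text
the job is handed in; nothing more can be done
None
```

All four bearings are on the green rack in reverse order (near to far: red, black, yellow, blue), each flat on its seat and released, and the job was handed in at about 32 s; no verdict came back.

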